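# Uncover the test fixture and hold the converter module home on its sprung contact

## Task

Lift the dust cover off the test fixture and set it down upright, flat on the floor of the empty white foam tray, without dropping it. Then push the converter module along its channel against the sprung contact plunger until it meets the two hard stops, and keep it there with a steady push a few newtons beyond what the spring and friction take (never more than about 30 N on the stops): the program finishes while still holding it pressed home, since the spring throws it back when let go. Leave the other things on the bench alone.

Things in the scene. Friction and masses are not known exactly. Their poses are not given: they have to be found in the camera images.
- fixture: Fixed test fixture: aluminium plate 240 x 130 x 14 mm. Origin under its centre; x = long axis = push direction (away from the robot), z up. Two guide walls (8 mm high, inner faces y = +-26.5 mm, x -68 to +35 mm) form a channel on the plate top, open above and at the -x end. At its +x end: two stops, the plunger between, and a grey housing (x 76 to 100 mm, y +-30 mm, up to z = 56 mm).
- stops: Two hard stops: fixed steel posts 34 mm high, one at each side of the channel's far end (12 mm wide, centred at y = +-20.5 mm), their faces looking to the fixture's -x. Origin midway between them on the plate top, in the plane of these faces, 45 mm ahead (+x) of the fixture's origin; axes as the fixture's.
- plunger (a joint): Travel of the sprung contact plunger along the fixture's +x, in m: 0 when it stands out, 0.015 when its face is level with the stops' faces (module home), 0.018 at most. Its spring pushes back with 3 N at 0, rising by 0.3 N per mm to 7.5 N at the stops; friction in the channel can double the push needed. At the stops the push rises steeply.
- plunger_face (a point): Centre of the face of the brass plunger, 24 mm wide and 26 mm high, between the two stops, 35 mm above the fixture's underside; at rest it stands 15 mm proud of the stops (30 mm ahead of the fixture's origin).
- module: Converter module: loose block 60 (x) x 48 (y) x 34 mm high, black with steel fins on top, 0.15 to 0.3 kg. Origin under its centre. It lies in the channel on the plate top, hidden by the cover at the start, x along the channel, 4 to 24 mm short of the plunger; its upper 26 mm stand above the guide walls. Home: its origin 15 mm ahead (+x) of the fixture's.
- cover: Loose dust cover: grey box shell open below, 190 (x) x 90 (y) x 58 mm high, walls 3 mm, about 0.2 kg, black bar handle on top (86 mm in all). Origin at the centre of its lower rim. It stands on the fixture's plate over module and plunger, centred 15 mm ahead of the fixture's origin, x along the fixture's, at least 7 mm clear all round; it lifts straight up, clear after 50 mm.
- cover_handle (a point): Centre of the top of the cover's handle: a solid bar 60 mm long (along the cover's x), 16 mm thick (y), 28 mm high above the cover's top, 86 mm above the cover's lower rim. Grip it across y.
- tray: Empty white foam tray fixed to the bench, 270 (x) x 170 (y) x 30 mm high outside, walls and floor 12 mm thick, so the pit inside is 246 x 146 mm with its floor 12 mm above the bench. Origin at the centre of its underside. The fixture and the tray stand side by side about 0.4 m apart; either may be the left one.
- spare_module: A second converter module, same as the first (60 x 48 x 34 mm), lying on the bench between fixture and tray, not in the fixture: leave alone. Origin under its centre.
- inductor: Copper ring coil, 46 mm across, 18 mm high, lying between fixture and tray: leave alone. Origin under its centre.
- capacitor: Black upright capacitor, 25 mm across, 35 mm high, between fixture and tray: leave alone. Origin under its centre.
- screwdriver: Screwdriver 170 mm long lying at the right: leave alone. Origin under its middle.
- screw_jar: Small closed jar, 54 mm across, 60 mm high, at the left: leave alone. Origin under its centre.
- board: Bare circuit board with parts, 100 x 80 mm, 21 mm high, lying at the left: leave alone. Origin under its centre.

How it is judged:
By the outcome, as a careful person would: the job done as asked, in the order asked, and still so for the second after the job is handed in, while the arm keeps its last pose, push and grip.
It also fails if it takes over 64 s, if anything falls off the work surface, if the arm or the gripper's body presses on something with over 40 N, if the wrist force passes 120 N, or if a joint passes its speed limit or range.

## Robot

A 6-joint arm with a two-finger parallel gripper is mounted at the origin on the work surface. World frame = base frame: x ahead of the robot, y to its left, z up, the work surface at z = 0. Lengths are in m, angles in rad, forces in N, time in s.
With the tool pointing down it reaches from about 0.25 to 0.8 m from the base axis. Payload 8.5 kg.
Tool frame: the origin (TCP) lies on the front face of the gripper's body, between the roots of the fingers; the fingertips stand 73 mm ahead of it and the grasp point (between the pads) lies 54 mm ahead of it; z points along the fingers, y is the line along which they close (so a half turn about z gives the same grasp; the last joint's range is limited). The gripper opens to 85 mm and grips with 20 to 120 N. Pads are 22 mm wide; open, the fingers measure 114 mm over their backs; the gripper's body (76 mm by 85 mm) begins 54 mm behind the grasp point. The pads swing forward as they close: fully open they stand 13 mm farther back than shut.
Start: joints at [1.287, 0.238, -0.013, 1.319, 0, 1.571], TCP at [0.147, 0.504, 0.304] pointing down, gripper open.
Joint ranges: [-2.66, 2.66], [-1.03, 1.9], [-1.14, 1.46], [-1.82, 2.27], [-1.45, 1.34], [-3.14, 3.14]. Speed limits (rad/s): [2.22, 2.22, 2.79, 3.14, 3.14, 3.14].

## Interface

Orientations are given as a rotation vector (axis times angle).
In Python, from bench import manip gives the robot as it stands.
- The arm moves only by the shell command python3 -m handwheel 'ROWS' [FORCE]. ROWS is JSON, a list of rows, each an object with "slide": the shift along the tool's x, y, z in m, a list of three; "turn": the turn about the tool's z in degrees; "jaw": the finger opening in m, from 0 to 0.0854. In form: [{"slide": [tx, ty, tz], "turn": turn, "jaw": jaw}, ...]. A call has 1 to 8 rows; each row is the pose to reach, as a shift and turn from the pose commanded when the call began, along the tool's axes at that moment; what a row does not reach only later rows make up. A row lasts 1/12 s, in which the tool goes at most 41.7 mm and 7.16 degrees, less where a joint would pass 70% of its speed; a pose out of reach is approached as far as the arm can. A call with a gripper value outside its range is refused whole. The fingers move at their own pace and stop on an object; FORCE is the grip in N (left out, the last holds). Time passes only in rows, so rows that repeat a pose let the fingers close. It gives the time, the measured TCP pose, the force, the opening and the grip force at its end, in the units of the state.
- manip.observe(): the state, without advancing time (a new reading comes with each control period).
- manip.get_image(name): name is "side" or "top" or "wrist"; returns a dict with "pixels" (384x512x3 uint8, blue, green, red), "fovy" (degrees; the focal length in pixels is half the picture's height over the tangent of half this angle, whatever the lens; pixels are square), "cx", "cy" (the principal point, pixels), "dist" ([k1, k2, p1, p2, k3] as OpenCV has them; the pictures are not rectified), "T" (4x4, takes a point from camera to world coordinates). Camera axes: x right, y up, looking along -z (the intrinsics and any distortion apply to the point x, -y, -z); pixel columns grow to the right and rows downward; lengths in m; the calibration is good to about 2 mm. A picture is of the moment at which its call begins. There is no depth.
- manip.job_done(): hands the job in; it is judged then, once.
The state is a dict: "time_s": time; "joint_positions": joint angles; "qd": joint speeds; "joint_torque": joint torques, N m; "position": TCP position; "ee_rot": TCP orientation; "contact_force": force on the tool from outside, world axes, zero at the start; "wrist_torque": the same for the moment, N m; "opening": finger opening in m; "grip_force": force on a finger pad.
Only numpy, scipy, OpenCV 4.12 (cv2) and the standard library are available. Lean on these libraries where they do the work, as an engineer would, in place of code of your own. Each camera call takes 0.05 s, during which the arm holds its last target. There are 200 camera calls.

## Working session

There is one attempt and no reset: what is moved stays moved. The work goes in short steps, Python scripts to look and compute and a shell command to move; the robot and the scene stay as the last step left them, time stands still between calls to the robot, and variables do not carry over. Pictures are saved under pics/ and viewed, at most 10 in all, crops included, and the job is handed in when it is done.

```bash
mkdir -p pics; cat > h.py <<'E'
import numpy as np, cv2
from bench import manip
def grab(n):
    im=manip.get_image(n); np.savez(f'/tmp/{n}.npz',**{k:np.array(v) for k,v in im.items()}); return im
def load(n): return dict(np.load(f'/tmp/{n}.npz'))
def K(im):
    h,w=im['pixels'].shape[:2]; f=h/2/np.tan(np.radians(float(im['fovy']))/2)
    return np.array([[f,0,float(im['cx'])],[0,f,float(im['cy'])],[0,0,1]])
def back(im,px,z):
    "pixels Nx2 -> world points at height z"
    u=cv2.undistortPoints(np.array(px,float).reshape(-1,1,2),K(im),np.array(im['dist'],float)).reshape(-1,2)
    d=np.c_[u[:,0],-u[:,1],-np.ones(len(u))]@np.array(im['T'])[:3,:3].T
    o=np.array(im['T'])[:3,3]; return o+d*((z-o[2])/d[:,2])[:,None]
def proj(im,P):
    T=np.array(im['T']); c=(np.array(P,float).reshape(-1,3)-T[:3,3])@T[:3,:3]
    c=c*[1,-1,-1]; return cv2.projectPoints(c,np.zeros(3),np.zeros(3),K(im),np.array(im['dist'],float))[0].reshape(-1,2)
E
python3 - <<'E'
from h import *
print(manip.observe())
a=grab('top');b=grab('side')
cv2.imwrite('pics/top0.png',cv2.resize(a['pixels'],(800,600)));cv2.imwrite('pics/side0.png',b['pixels'])
print(a['T'],a['fovy'],a['dist'],b['T'])
E
```

```text
{'time_s': 0.0, 'joint_positions': array([ 1.28699342e+00,  2.38783628e-01, -1.42137587e-02,  1.31921079e+00,
        1.21930859e-05,  1.57083460e+00]), 'qd': array([-0.00131317, -0.0012519 , -0.0004101 ,  0.00125332,  0.00125003,
        0.0006506 ]), 'joint_torque': array([-6.10912011e-04, -5.38777971e+01,  3.46439588e+01,  1.82398822e-02,
        1.01055488e-05,  1.10252560e-05]), 'position': array([0.14691851, 0.50371432, 0.30329183]), 'ee_rot': array([-4.44331450e-01, -3.10979725e+00,  2.19258678e-03]), 'contact_force': array([-0.15159156, -0.54415398, -0.20196691]), 'wrist_torque': array([-0.01578714, -0.00680208,  0.03729022]), 'grip_force': 0.0, 'opening': 0.08541088631492184}
[[-0.09721132  0.97476118 -0.20097415  0.25459519]
 [-0.99524679 -0.09638645  0.01390966  0.01983738]
 [-0.00581259  0.20137105  0.97949779  1.50444203]
 [ 0.          0.          0.          1.        ]] 46.05591532373737 [-0.17139759  0.          0.          0.          0.        ] [[ 0.97059895  0.13804632 -0.1971824   0.30113828]
 [-0.2405346   0.52567286 -0.81597252 -1.03724598]
 [-0.00898856  0.83941126  0.54342244  0.78115549]
 [ 0.          0.          0.          1.        ]]
```

View pics/top0.png

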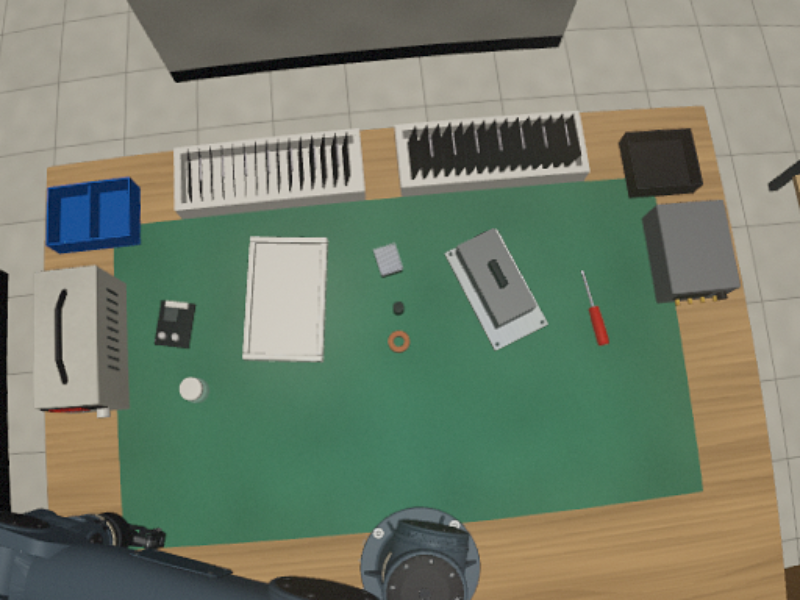

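View pics/side0.png

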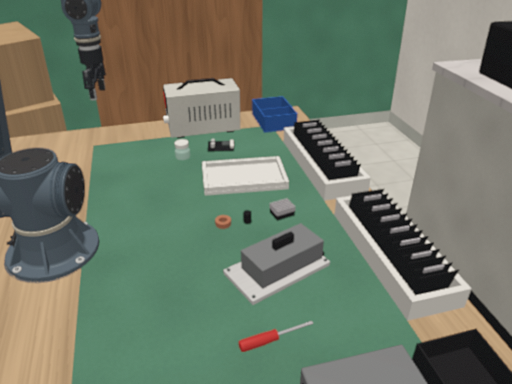

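The top view shows the tray at about (286,298), the fixture at (497,290) with the cover handle at (498,274), and the spare module at (388,260). All other items stay clear of the path, apart from the small parts between fixture and tray. I'll enlarge the fixture next.

```bash
python3 - <<'E'
from h import *
a=load('top');p=a['pixels']
c1=cv2.resize(p[140:230,275:360],None,fx=6,fy=6,interpolation=cv2.INTER_CUBIC)
c=np.zeros((540,790,3),np.uint8); c[:,:510]=c1
c2=cv2.resize(p[145:235,150:215],None,fx=4,fy=4,interpolation=cv2.INTER_CUBIC); c[:360,520:780]=c2
cv2.imwrite('pics/crop0.png',c)
E
```

```text
(no output)
```

View pics/crop0.png

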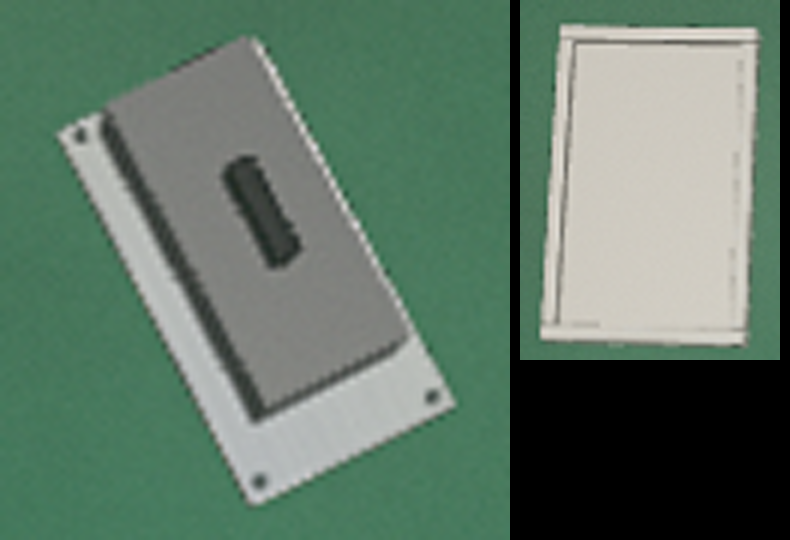

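The crop shows the plate corners at (58,132), (252,505) and (456,404), the cover-top corners at (250,36), (104,110), (255,408) and (410,335), and the tray rim corners in the right panel.

```bash
cat >> h.py <<'E'
from scipy.spatial.transform import Rotation as R
def rel(target, yaw_y, pos=None, rot=None):
    """tool-axes slide to TCP target and turn (deg) so that tool y lies along world yaw_y (mod 180)"""
    s=manip.observe(); M=R.from_rotvec(s['ee_rot'] if rot is None else rot).as_matrix()
    d=M.T@(np.array(target)-(s['position'] if pos is None else pos))
    v=M.T@np.array([np.cos(yaw_y),np.sin(yaw_y),0]); t=np.degrees(np.arctan2(v[1],v[0]))-90
    return d.round(4), ((t+90)%180-90).round(2), s['joint_positions'].round(3)
E
python3 - <<'E'
from h import *
a=load('top')
f=lambda L,x0,y0,s:[(x0-.5+(x+.5)/s,y0-.5+(y+.5)/s) for x,y in L]
P=back(a,f([(58,132),(252,505),(456,404)],275,140,6),.014)
print('plate',P.round(4),np.linalg.norm(P[0]-P[1]),np.linalg.norm(P[1]-P[2]))
C=back(a,f([(250,36),(104,110),(255,408),(410,335)],275,140,6),.072)
print('cover',C.round(4),C.mean(0),[np.linalg.norm(C[i]-C[i-1]).round(4) for i in range(4)])
Hh=back(a,f([(243,165),(281,258)],275,140,6),.09);print('handle',Hh.mean(0))
T=back(a,f([(561-520,25),(759-520,30),(745-520,346),(541-520,338)],150,145,4),.03)
print('tray',T.round(4),T.mean(0),[np.linalg.norm(T[i]-T[i-1]).round(4) for i in range(4)])
d=P[0]-P[1];y1=np.degrees(np.arctan2(d[1],d[0]));d=P[1]-P[2];print('yaw',y1,np.degrees(np.arctan2(d[1],d[0]))-90)
d=C[0]+C[1]-C[2]-C[3];y=np.arctan2(d[1],d[0]);print('cov yaw',np.degrees(y))
d=T[0]+T[1]-T[2]-T[3];print('tray yaw',np.degrees(np.arctan2(d[1],d[0])))
fo=(P[0]+P[2])/2; print('fix',fo, 'cov from fix',fo[:2]+.015*np.array([np.cos(y),np.sin(y)]))
print(R.from_rotvec(manip.observe()['ee_rot']).as_matrix().round(3))
h=C.mean(0)
print(rel([h[0],h[1],.28],y+np.pi/2))
E
```

```text
plate [[ 0.6602 -0.1188  0.014 ]
 [ 0.4364 -0.2024  0.014 ]
 [ 0.4814 -0.3244  0.014 ]] 0.23889502111314076 0.13000961183366128
cover [[ 0.689  -0.2257  0.072 ]
 [ 0.6544 -0.14    0.072 ]
 [ 0.4813 -0.2019  0.072 ]
 [ 0.5127 -0.2911  0.072 ]] [ 0.58436984 -0.21467991  0.072     ] [np.float64(0.188), np.float64(0.0925), np.float64(0.1838), np.float64(0.0946)]
handle [ 0.58482064 -0.21637535  0.09      ]
tray [[0.7366 0.3024 0.03  ]
 [0.7144 0.1327 0.03  ]
 [0.446  0.1652 0.03  ]
 [0.4685 0.334  0.03  ]] [0.59136545 0.23359671 0.03      ] [np.float64(0.27), np.float64(0.1712), np.float64(0.2703), np.float64(0.1703)]
yaw 20.49871866820275 20.242282896506367
cov yaw 20.016618540649393
tray yaw -6.814190265281011
fix [ 0.57077753 -0.22158497  0.014     ] cov from fix [ 0.58487143 -0.21645058]
[[-0.96   0.28  -0.   ]
 [ 0.28   0.96  -0.001]
 [-0.    -0.001 -1.   ]]
(array([-0.6211, -0.5672,  0.0241]), np.float64(-36.28), array([ 1.287,  0.239, -0.014,  1.319, -0.   ,  1.571]))
```

The sizes check out: plate 239x130, tray 270x171, fixture yaw about 20.4°, handle at (0.585, -0.216). I'll move above the handle.

```bash
python3 -m handwheel '[{"slide":[-0.03,-0.028,0],"turn":-6,"jaw":0.0854},{"slide":[-0.06,-0.056,0],"turn":-12,"jaw":0.0854},{"slide":[-0.09,-0.084,0],"turn":-18,"jaw":0.0854},{"slide":[-0.12,-0.112,0],"turn":-24,"jaw":0.0854},{"slide":[-0.15,-0.14,0],"turn":-30,"jaw":0.0854},{"slide":[-0.18,-0.168,0],"turn":-36.5,"jaw":0.0854},{"slide":[-0.21,-0.195,0],"turn":-36.5,"jaw":0.0854},{"slide":[-0.235,-0.215,0],"turn":-36.5,"jaw":0.0854}]'
python3 -c "
from h import *
print(rel([.5848,-.2163,.28],np.radians(110.4)))"
```

```text
time_s: 0.77
position: [0.3125, 0.2298, 0.3039]
ee_rot: [0.556, -3.092, 0.0]
contact_force: [1.7, 1.7, 0.0]
opening: 0.0853
grip_force: 0.0
(array([-0.0999, -0.513 ,  0.0239]), np.float64(-0.02), array([ 0.634,  0.003, -0.291,  1.278, -0.   ,  0.278]))
```

```bash
python3 -m handwheel '[{"slide":[-0.0075,-0.038,0],"turn":0,"jaw":0.0854},{"slide":[-0.015,-0.076,0],"turn":0,"jaw":0.0854},{"slide":[-0.0225,-0.114,0.003],"turn":0,"jaw":0.0854},{"slide":[-0.03,-0.152,0.006],"turn":0,"jaw":0.0854},{"slide":[-0.0375,-0.19,0.01],"turn":0,"jaw":0.0854},{"slide":[-0.045,-0.228,0.014],"turn":0,"jaw":0.0854},{"slide":[-0.0525,-0.266,0.018],"turn":0,"jaw":0.0854},{"slide":[-0.06,-0.304,0.022],"turn":0,"jaw":0.0854}]'
python3 -c "
from h import *
print(rel([.5848,-.2163,.28],np.radians(110.4)))"
```

```text
time_s: 1.43
position: [0.4743, -0.0348, 0.2816]
ee_rot: [0.551, -3.093, -0.0]
contact_force: [0.6, 0.9, -0.1]
opening: 0.0852
grip_force: 0.0
(array([-0.0409, -0.2085,  0.0015]), np.float64(-0.18), array([-0.073,  0.163, -0.169,  1.239, -0.   , -0.426]))
```

```bash
python3 -m handwheel '[{"slide":[-0.0075,-0.038,0],"turn":0,"jaw":0.0854},{"slide":[-0.015,-0.076,0],"turn":0,"jaw":0.0854},{"slide":[-0.0225,-0.114,0],"turn":0,"jaw":0.0854},{"slide":[-0.03,-0.152,0],"turn":0,"jaw":0.0854},{"slide":[-0.0375,-0.19,0],"turn":0,"jaw":0.0854},{"slide":[-0.041,-0.208,0],"turn":0,"jaw":0.0854},{"slide":[-0.041,-0.208,0],"turn":0,"jaw":0.0854},{"slide":[-0.041,-0.208,0],"turn":0,"jaw":0.0854}]'
python3 - <<'E'
from h import *
print(rel([.5848,-.2163,.28],np.radians(110.4)))
a=grab('wrist'); p=a['pixels'].copy()
for z,s in ((.072,(0,0,255)),(.014,(0,255,0))):
    t=np.radians(20.4);c,n=np.cos(t),np.sin(t);M=np.array([[c,-n],[n,c]])
    o,hx,hy=((.5848,-.2163),.095,.045) if z>.05 else ((.5708,-.2216),.12,.065)
    q=np.array([[1,1],[1,-1],[-1,-1],[-1,1]])*[hx,hy]@M.T+o
    cv2.polylines(p,[proj(a,np.c_[q,[z]*4]).astype(int)],True,s,1)
q=np.array([[1,1],[1,-1],[-1,-1],[-1,1]])*[.03,.008]@M.T+(.5848,-.2163)
cv2.polylines(p,[proj(a,np.c_[q,[.1]*4]).astype(int)],True,(255,255,0),1)
cv2.imwrite('pics/w1.png',p)
E
```

```text
time_s: 2.1
position: [0.5841, -0.2144, 0.2807]
ee_rot: [0.549, -3.091, -0.002]
contact_force: [-0.4, 0.7, -0.3]
opening: 0.0854
grip_force: 0.0
(array([ 0.    , -0.002 ,  0.0007]), np.float64(-0.25), array([-0.352,  0.416,  0.189,  1.346,  0.   , -0.703]))
```

View pics/w1.png

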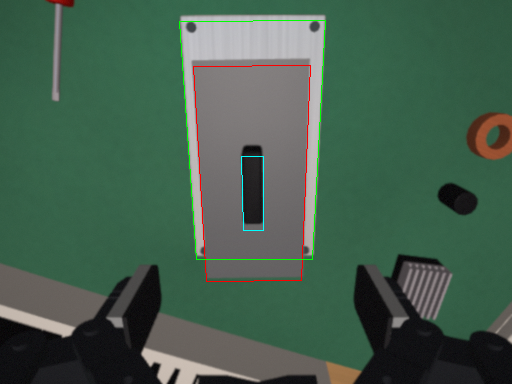

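The wrist view shows the handle at (252,185). Its lateral fit to my overlay is within a pixel, and the few mm of offset along the bar don't matter. Next: descend and grip.

```bash
python3 -m handwheel '[{"slide":[0,-0.0015,0.03],"turn":0,"jaw":0.0854},{"slide":[0,-0.0015,0.06],"turn":0,"jaw":0.07},{"slide":[0,-0.0015,0.09],"turn":0,"jaw":0.06},{"slide":[0,-0.0015,0.11],"turn":0,"jaw":0.05},{"slide":[0,-0.0015,0.122],"turn":0,"jaw":0.04},{"slide":[0,-0.0015,0.129],"turn":0,"jaw":0.03},{"slide":[0,-0.0015,0.1305],"turn":0,"jaw":0.025},{"slide":[0,-0.0015,0.1305],"turn":0,"jaw":0.022}]' 50
python3 -m handwheel '[{"slide":[0,0,0],"turn":0,"jaw":0.018},{"slide":[0,0,0],"turn":0,"jaw":0.014},{"slide":[0,0,0],"turn":0,"jaw":0.01},{"slide":[0,0,0],"turn":0,"jaw":0.005},{"slide":[0,0,0],"turn":0,"jaw":0.005},{"slide":[0,0,0],"turn":0,"jaw":0.005}]' 50
```

```text
time_s: 2.82
position: [0.5847, -0.2144, 0.1519]
ee_rot: [-0.553, 3.092, -0.0]
contact_force: [-0.1, -1.0, 0.1]
opening: 0.0217
grip_force: 0.0
time_s: 3.32
position: [0.5853, -0.2151, 0.1529]
ee_rot: [-0.552, 3.091, -0.001]
contact_force: [-0.9, 1.2, 7.2]
opening: 0.0148
grip_force: 49.1
```

```bash
python3 -m handwheel '[{"slide":[0,0,-0.005],"turn":0,"jaw":0.005},{"slide":[0,0,-0.012],"turn":0,"jaw":0.005},{"slide":[0,0,-0.022],"turn":0,"jaw":0.005},{"slide":[0,0,-0.037],"turn":0,"jaw":0.005},{"slide":[0,0,-0.055],"turn":0,"jaw":0.005},{"slide":[0,0,-0.075],"turn":0,"jaw":0.005},{"slide":[0,0,-0.09],"turn":0,"jaw":0.005},{"slide":[0,0,-0.1],"turn":0,"jaw":0.005}]' 60
python3 - <<'E'
from h import *
print(rel([.5913,.2336,.25],np.radians(83.2)))
s=manip.observe();print(s['contact_force'],s['wrist_torque'],s['grip_force'],s['opening'],s['position'])
b=grab('side');cv2.imwrite('pics/s1.png',b['pixels'])
E
```

```text
time_s: 3.98
position: [0.5852, -0.2153, 0.2541]
ee_rot: [-0.551, 3.091, -0.002]
contact_force: [0.2, 1.0, -2.3]
opening: 0.0146
grip_force: 58.7
(array([-0.1609,  0.4191,  0.0037]), np.float64(27.03), array([-0.353,  0.425,  0.134,  1.278, -0.   , -0.706]))
[ 0.21875335  1.00223286 -2.26455102] [-0.05344884 -0.03882742 -0.01829471] 58.67427706718445 0.014620463305518881 [ 0.58520023 -0.21531005  0.25414148]
```

View pics/s1.png

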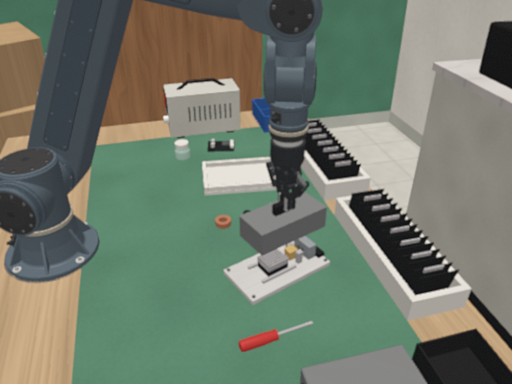

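The cover is held level, clear above the fixture, and the module is visible in the channel. I'll carry it to the tray.

```bash
python3 -m handwheel '[{"slide":[-0.003,0.008,0],"turn":0.5,"jaw":0.005},{"slide":[-0.01,0.025,0],"turn":1.6,"jaw":0.005},{"slide":[-0.019,0.05,0],"turn":3.2,"jaw":0.005},{"slide":[-0.029,0.076,0],"turn":5,"jaw":0.005},{"slide":[-0.04,0.105,0],"turn":7,"jaw":0.005},{"slide":[-0.051,0.134,0],"turn":9,"jaw":0.005},{"slide":[-0.062,0.163,0],"turn":11,"jaw":0.005},{"slide":[-0.074,0.193,0],"turn":13,"jaw":0.005}]'
python3 -c "
from h import *
print(rel([.5913,.2336,.25],np.radians(83.2)))"
```

```text
time_s: 4.7
position: [0.5865, -0.0066, 0.2502]
ee_rot: [0.194, -3.133, -0.0]
contact_force: [1.0, 0.7, -2.2]
opening: 0.0147
grip_force: 58.7
(array([-3.450e-02,  2.377e-01,  2.000e-04]), np.float64(13.9), array([-0.011,  0.366,  0.032,  1.239,  0.   , -0.135]))
```

```bash
python3 -m handwheel '[{"slide":[-0.005,0.034,0],"turn":2,"jaw":0.005},{"slide":[-0.01,0.068,0],"turn":4,"jaw":0.005},{"slide":[-0.015,0.102,0],"turn":6,"jaw":0.005},{"slide":[-0.02,0.136,0],"turn":8,"jaw":0.005},{"slide":[-0.025,0.168,0],"turn":10,"jaw":0.005},{"slide":[-0.029,0.196,0],"turn":12,"jaw":0.005},{"slide":[-0.033,0.22,0],"turn":13,"jaw":0.005},{"slide":[-0.0345,0.232,0],"turn":13.5,"jaw":0.005}]'
python3 -m handwheel '[{"slide":[0,0,0],"turn":0,"jaw":0.005},{"slide":[0,0,0],"turn":0,"jaw":0.005},{"slide":[0,0,0],"turn":0,"jaw":0.005}]'
python3 - <<'E'
from h import *
print(rel([.5913,.2336,.151],np.radians(83.2)),manip.observe()['position'])
a=grab('top');p=a['pixels'];cv2.imwrite('pics/t2.png',cv2.resize(p[110:260,110:310],None,fx=4,fy=4))
E
```

```text
time_s: 5.37
position: [0.5914, 0.2294, 0.2498]
ee_rot: [-0.17, -3.135, 0.0]
contact_force: [-0.0, -0.5, -1.7]
opening: 0.015
grip_force: 58.7
time_s: 5.62
position: [0.5919, 0.2257, 0.2505]
ee_rot: [-0.171, -3.135, 0.002]
contact_force: [0.5, -0.9, -1.4]
opening: 0.0148
grip_force: 58.7
(array([0.0013, 0.0079, 0.0995]), np.float64(0.55), array([ 0.364,  0.446,  0.16 ,  1.286, -0.   ,  0.474])) [0.59188164 0.22574125 0.25052825]
```

View pics/t2.png

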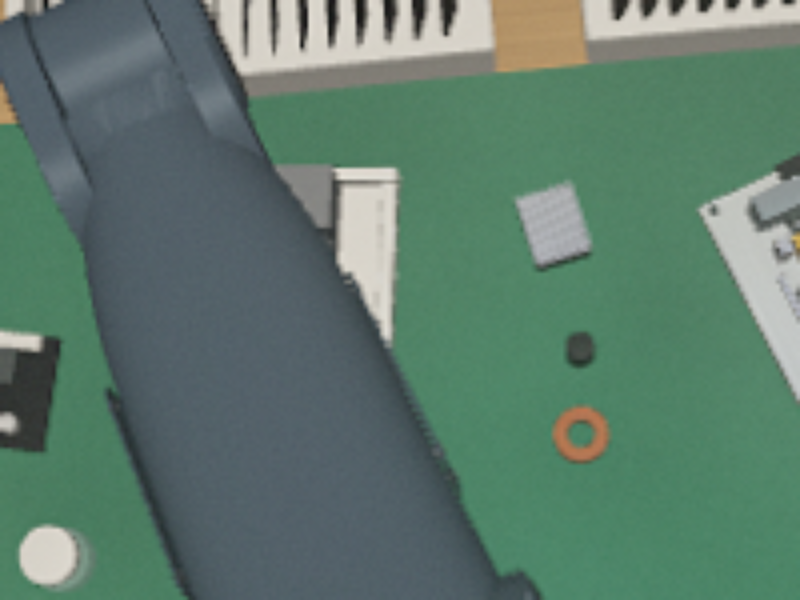

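The cover is parallel to the tray and over it, with 28 mm of clearance all round. I'll lower it.

```bash
python3 -m handwheel '[{"slide":[0.001,0.004,0.015],"turn":0.3,"jaw":0.005},{"slide":[0.001,0.008,0.035],"turn":0.5,"jaw":0.005},{"slide":[0.001,0.008,0.055],"turn":0.5,"jaw":0.005},{"slide":[0.001,0.008,0.072],"turn":0.5,"jaw":0.005},{"slide":[0.001,0.008,0.084],"turn":0.5,"jaw":0.005},{"slide":[0.001,0.008,0.091],"turn":0.5,"jaw":0.005},{"slide":[0.001,0.008,0.0945],"turn":0.5,"jaw":0.005},{"slide":[0.001,0.008,0.0965],"turn":0.5,"jaw":0.005}]'
python3 -m handwheel '[{"slide":[0,0,0.001],"turn":0,"jaw":0.005},{"slide":[0,0,0.002],"turn":0,"jaw":0.005},{"slide":[0,0,0.0025],"turn":0,"jaw":0.005}]'
```

```text
time_s: 6.33
position: [0.5924, 0.2335, 0.1548]
ee_rot: [-0.187, -3.136, 0.0]
contact_force: [1.3, 1.0, -1.9]
opening: 0.0145
grip_force: 58.8
time_s: 6.58
position: [0.5926, 0.2342, 0.153]
ee_rot: [0.185, 3.135, 0.001]
contact_force: [-0.1, 0.1, -1.5]
opening: 0.0147
grip_force: 58.8
```

```bash
python3 -m handwheel '[{"slide":[0,0,0.001],"turn":0,"jaw":0.005},{"slide":[0,0,0.002],"turn":0,"jaw":0.005},{"slide":[0,0,0.002],"turn":0,"jaw":0.005},{"slide":[0,0,0.002],"turn":0,"jaw":0.005}]'
```

```text
time_s: 6.92
position: [0.5925, 0.2343, 0.1509]
ee_rot: [0.185, 3.135, 0.0]
contact_force: [0.2, -1.3, 3.6]
opening: 0.0151
grip_force: 59.3
```

Contact with the tray floor. Release and lift straight up.

```bash
python3 -m handwheel '[{"slide":[0,0,0],"turn":0,"jaw":0.014},{"slide":[0,0,0],"turn":0,"jaw":0.018},{"slide":[0,0,0],"turn":0,"jaw":0.025},{"slide":[0,0,0],"turn":0,"jaw":0.035},{"slide":[0,0,0],"turn":0,"jaw":0.04},{"slide":[0,0,0],"turn":0,"jaw":0.04}]' 20
python3 -m handwheel '[{"slide":[0,0,-0.005],"turn":0,"jaw":0.045},{"slide":[0,0,-0.015],"turn":0,"jaw":0.045},{"slide":[0,0,-0.035],"turn":0,"jaw":0.045},{"slide":[0,0,-0.06],"turn":0,"jaw":0.045},{"slide":[0,0,-0.085],"turn":0,"jaw":0.045},{"slide":[0,0,-0.105],"turn":0,"jaw":0.045},{"slide":[0,0,-0.115],"turn":0,"jaw":0.045},{"slide":[0,0,-0.12],"turn":0,"jaw":0.045}]'
python3 - <<'E'
from h import *
t=np.radians(20.4); u=np.array([np.cos(t),np.sin(t)]); o=np.array([.5708,-.2216])
w=o-.11*u
for yy in (110.4,20.4): print(rel([w[0],w[1],.27],np.radians(yy)))
a=grab('top');b=grab('side')
c=np.zeros((600,600,3),np.uint8)
c[:300,:]=cv2.resize(a['pixels'][130:230,130:330],(600,300),interpolation=cv2.INTER_CUBIC)
c[300:,:]=cv2.resize(b['pixels'][150:300,170:470][:, :],(600,300),interpolation=cv2.INTER_CUBIC)
cv2.imwrite('pics/t3.png',c)
E
```

```text
time_s: 7.42
position: [0.5923, 0.2342, 0.1503]
ee_rot: [-0.185, -3.136, 0.0]
contact_force: [-0.1, -0.2, -0.4]
opening: 0.04
grip_force: 0.0
time_s: 8.08
position: [0.5928, 0.2344, 0.2729]
ee_rot: [0.185, 3.133, 0.002]
contact_force: [-0.1, 0.3, -0.3]
opening: 0.045
grip_force: 0.0
(array([ 0.0661, -0.5056,  0.0019]), np.float64(-27.16), array([ 0.377,  0.442,  0.211,  1.336, -0.   ,  0.494]))
(array([ 0.0661, -0.5056,  0.0019]), np.float64(62.84), array([ 0.377,  0.442,  0.211,  1.336, -0.   ,  0.494]))
```

View pics/t3.png

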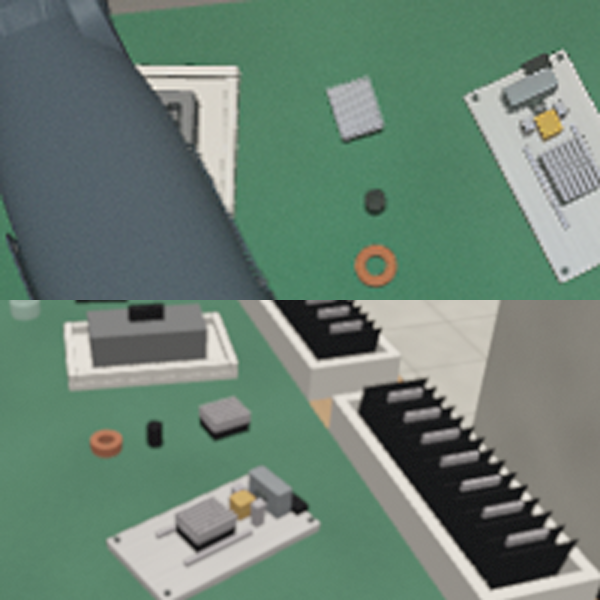

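The cover stands flat inside the tray. The module shows in the channel on the fixture. I'll move behind it with the fingers closed.

```bash
python3 -m handwheel '[{"slide":[0.005,-0.036,0],"turn":-3,"jaw":0.02},{"slide":[0.01,-0.072,0],"turn":-6,"jaw":0},{"slide":[0.014,-0.108,0],"turn":-9,"jaw":0},{"slide":[0.019,-0.144,0],"turn":-12,"jaw":0},{"slide":[0.024,-0.18,0],"turn":-15,"jaw":0},{"slide":[0.028,-0.216,0],"turn":-18,"jaw":0},{"slide":[0.033,-0.252,0],"turn":-21,"jaw":0},{"slide":[0.038,-0.288,0],"turn":-24,"jaw":0}]' 20
python3 -c "
from h import *
t=np.radians(20.4); u=np.array([np.cos(t),np.sin(t)]); w=np.array([.5708,-.2216])-.1*u
print(rel([*w,.25],t+np.pi/2))"
```

```text
time_s: 8.85
position: [0.5193, -0.0488, 0.269]
ee_rot: [0.475, -3.103, -0.001]
contact_force: [0.9, -0.7, 0.2]
opening: 0.0001
grip_force: 0.0
(array([ 0.1024, -0.1855,  0.019 ]), np.float64(-3.0), array([-0.094,  0.248, -0.091,  1.235, -0.   , -0.397]))
```

```bash
python3 -m handwheel '[{"slide":[0.02,-0.035,0],"turn":-1,"jaw":0},{"slide":[0.039,-0.07,0],"turn":-2,"jaw":0},{"slide":[0.058,-0.105,0],"turn":-3,"jaw":0},{"slide":[0.077,-0.14,0.005],"turn":-3,"jaw":0},{"slide":[0.092,-0.166,0.01],"turn":-3,"jaw":0},{"slide":[0.1,-0.18,0.015],"turn":-3,"jaw":0},{"slide":[0.1025,-0.184,0.019],"turn":-3,"jaw":0},{"slide":[0.1025,-0.184,0.019],"turn":-3,"jaw":0}]'
python3 - <<'E'
from h import *
t=np.radians(20.4); u=np.array([np.cos(t),np.sin(t)]);v=np.array([-u[1],u[0]]); o=np.array([.5708,-.2216])
w=o-.1*u
print(rel([*w,.25],t+np.pi/2),manip.observe()['position'])
out=[]
for n in ('top','wrist'):
    a=grab(n);p=a['pixels'].copy();S=5 if n=='top' else 1
    loc=lambda L,z:proj(a,[[*(o+x*u+y*v),z] for x,y in L])
    p=cv2.resize(p,None,fx=S,fy=S,interpolation=cv2.INTER_CUBIC)
    for L,z,c in (([(-.12,.065),(.12,.065),(.12,-.065),(-.12,-.065)],.014,(0,255,0)),([(.076,.03),(.1,.03),(.1,-.03),(.076,-.03)],.056,(0,0,255)),([(-.068,.0265),(.035,.0265),(.035,-.0265),(-.068,-.0265)],.022,(255,255,0))):
        cv2.polylines(p,[((loc(L,z)+.5)*S-.5).astype(int)],True,c,1)
    out.append(p)
c=np.zeros((450,800,3),np.uint8);c[:,:375]=out[0][700:1150,1400:1775];c[:384,380:]=out[1][:,:420] if 0 else out[1][:,46:466]
cv2.imwrite('pics/w3.png',c)
E
```

```text
time_s: 9.52
position: [0.4762, -0.2542, 0.2493]
ee_rot: [0.548, -3.091, -0.003]
contact_force: [-0.1, 0.4, -0.1]
opening: 0.0001
grip_force: 0.0
(array([-0.    , -0.0025, -0.0007]), np.float64(-0.29), array([-0.49 ,  0.289, -0.085,  1.2  , -0.   , -0.841])) [ 0.47618102 -0.2541598   0.24933411]
```

View pics/w3.png

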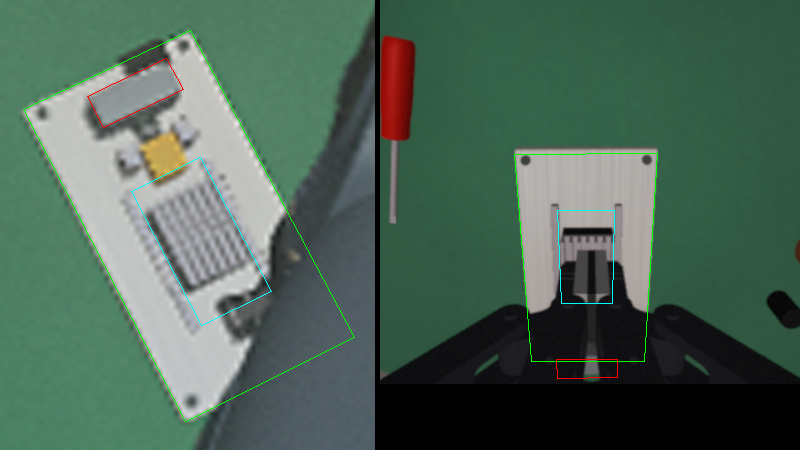

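Left panel: the overlays fit the plate, housing and walls, and the module's back edge is at about (222,277). Right panel: the closed fingers are centred on the channel to within about 3 mm.

```bash
python3 - <<'E'
from h import *
t=np.radians(20.4); u=np.array([np.cos(t),np.sin(t)]);v=np.array([-u[1],u[0]]); o=np.array([.5708,-.2216])
a=load('top')
P=back(a,[((1400+x+.5)/5-.5,(700+y+.5)/5-.5) for x,y in [(195,290),(252,263),(148,210),(203,182)]],.048)[:,:2]-o
print((P@u).round(4),(P@v).round(4))
E
python3 -m handwheel '[{"slide":[0,-0.001,0.03],"turn":0,"jaw":0},{"slide":[0,-0.002,0.06],"turn":0,"jaw":0},{"slide":[0,-0.002,0.09],"turn":0,"jaw":0},{"slide":[0,-0.002,0.115],"turn":0,"jaw":0},{"slide":[0,-0.002,0.135],"turn":0,"jaw":0},{"slide":[0,-0.002,0.146],"turn":0,"jaw":0},{"slide":[0,-0.002,0.15],"turn":0,"jaw":0},{"slide":[0,-0.002,0.15],"turn":0,"jaw":0}]'
python3 -c "
from h import *
t=np.radians(20.4); u=np.array([np.cos(t),np.sin(t)]);w=np.array([.5708,-.2216])-.1*u
print(rel([*w,.098],t+np.pi/2))"
```

```text
[-0.0473 -0.0479  0.0144  0.0152] [ 0.0249 -0.0176  0.028  -0.014 ]
time_s: 10.28
position: [0.478, -0.254, 0.1008]
ee_rot: [0.554, -3.091, -0.002]
contact_force: [-1.0, 0.7, 0.4]
opening: 0.0002
grip_force: 0.0
(array([ 0.0017, -0.0019,  0.0028]), np.float64(-0.07), array([-0.489,  0.413, -0.316,  0.843,  0.   , -0.843]))
```

```bash
python3 -m handwheel '[{"slide":[-0.005,0,0.001],"turn":0,"jaw":0},{"slide":[-0.011,0,0.002],"turn":0,"jaw":0},{"slide":[-0.017,0,0.002],"turn":0,"jaw":0},{"slide":[-0.022,0,0.002],"turn":0,"jaw":0},{"slide":[-0.026,0,0.002],"turn":0,"jaw":0},{"slide":[-0.029,0,0.002],"turn":0,"jaw":0},{"slide":[-0.031,0,0.002],"turn":0,"jaw":0},{"slide":[-0.033,0,0.002],"turn":0,"jaw":0}]'
python3 -m handwheel '[{"slide":[-0.002,0,0],"turn":0,"jaw":0},{"slide":[-0.004,0,0],"turn":0,"jaw":0},{"slide":[-0.006,0,0],"turn":0,"jaw":0},{"slide":[-0.008,0,0],"turn":0,"jaw":0},{"slide":[-0.01,0,0],"turn":0,"jaw":0},{"slide":[-0.012,0,0],"turn":0,"jaw":0},{"slide":[-0.014,0,0],"turn":0,"jaw":0},{"slide":[-0.016,0,0],"turn":0,"jaw":0}]'
cat >> h.py <<'E'
def st():
    t=np.radians(20.4); u=np.array([np.cos(t),np.sin(t)]);v=np.array([-u[1],u[0]]); s=manip.observe()
    p=s['position'][:2]-[.5708,-.2216]; f=s['contact_force']
    print('x,y mm',(1e3*p@u).round(1),(1e3*p@v).round(1),'z',s['position'][2].round(4),'F',-(f[:2]@u).round(1),(f[:2]@v).round(1),f[2].round(1),'M',s['wrist_torque'].round(2))
E
python3 -c "
from h import *
st()"
```

```text
time_s: 10.95
position: [0.5091, -0.2439, 0.0995]
ee_rot: [0.552, -3.093, 0.0]
contact_force: [0.9, 0.2, -0.1]
opening: 0.0005
grip_force: 0.0
time_s: 11.62
position: [0.524, -0.2384, 0.0994]
ee_rot: [0.552, -3.092, 0.0]
contact_force: [-2.1, 0.2, 1.0]
opening: 0.0001
grip_force: 1.0
x,y mm -49.7 0.6 z 0.0994 F 1.9 0.9 1.0 M [-0.14  0.35 -0.  ]
```

```bash
python3 -m handwheel '[{"slide":[-0.0015,0,0],"turn":0,"jaw":0},{"slide":[-0.003,0,0],"turn":0,"jaw":0},{"slide":[-0.0045,0,0],"turn":0,"jaw":0},{"slide":[-0.006,0,0],"turn":0,"jaw":0},{"slide":[-0.0075,0,0],"turn":0,"jaw":0},{"slide":[-0.009,0,0],"turn":0,"jaw":0},{"slide":[-0.0105,0,0],"turn":0,"jaw":0},{"slide":[-0.012,0,0],"turn":0,"jaw":0}]'
python3 -c "
from h import *
st()"
python3 -m handwheel '[{"slide":[-0.001,0,0],"turn":0,"jaw":0},{"slide":[-0.002,0,0],"turn":0,"jaw":0},{"slide":[-0.003,0,0],"turn":0,"jaw":0},{"slide":[-0.004,0,0],"turn":0,"jaw":0},{"slide":[-0.005,0,0],"turn":0,"jaw":0},{"slide":[-0.006,0,0],"turn":0,"jaw":0}]'
python3 -c "
from h import *
st()"
```

```text
time_s: 12.28
position: [0.5341, -0.2346, 0.0994]
ee_rot: [0.55, -3.09, 0.001]
contact_force: [-8.3, -3.3, 5.8]
opening: -0.0001
grip_force: 4.5
x,y mm -38.9 0.6 z 0.0994 F 8.9 -0.2 5.8 M [-0.73  1.6  -0.03]
time_s: 12.78
position: [0.5392, -0.2327, 0.0994]
ee_rot: [0.55, -3.089, 0.001]
contact_force: [-10.0, -4.5, 7.1]
opening: -0.0002
grip_force: 5.7
x,y mm -33.5 0.6 z 0.0994 F 10.9 -0.7 7.1 M [-0.88  1.92 -0.  ]
```

```bash
python3 -m handwheel '[{"slide":[0.001,0,0.001],"turn":0,"jaw":0},{"slide":[0.002,0,0.003],"turn":0,"jaw":0},{"slide":[0.002,0,0.005],"turn":0,"jaw":0},{"slide":[0.002,0,0.007],"turn":0,"jaw":0},{"slide":[0.002,0,0.007],"turn":0,"jaw":0}]'
python3 - <<'E'
from h import *
st()
b=grab('side');q=proj(b,[.57,-.22,.03])[0].astype(int)
cv2.imwrite('pics/s4.png',cv2.resize(b['pixels'][q[1]-45:q[1]+40,q[0]-60:q[0]+60],None,fx=6,fy=6,interpolation=cv2.INTER_CUBIC))
E
```

```text
time_s: 13.2
position: [0.5385, -0.2328, 0.0918]
ee_rot: [0.552, -3.092, -0.0]
contact_force: [-5.5, -1.5, -0.6]
opening: 0.0003
grip_force: 2.7
x,y mm -34.2 0.7 z 0.0918 F 5.7 0.5 -0.6 M [-0.41  0.95 -0.04]
```

View pics/s4.png

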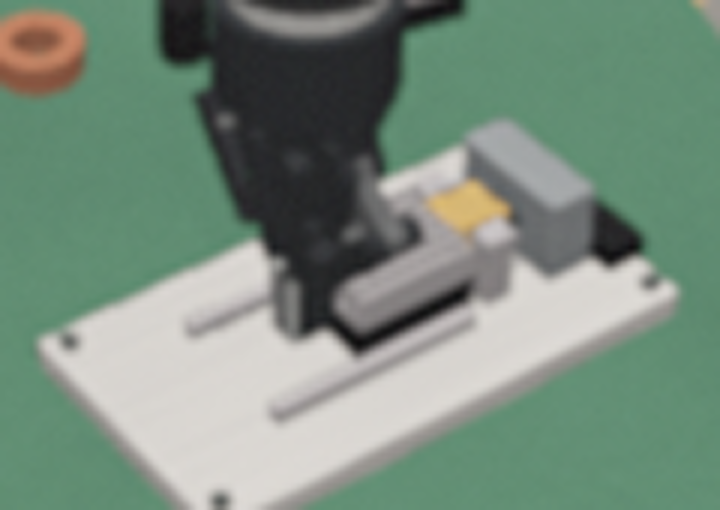

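The module lies flat between the walls, and its front is close to the stops at about (490,265). The fingers are squarely behind it at about (300,290). I'll go on pushing in small steps.

```bash
python3 -m handwheel '[{"slide":[-0.001,0,0],"turn":0,"jaw":0},{"slide":[-0.002,0,0],"turn":0,"jaw":0},{"slide":[-0.003,0,0],"turn":0,"jaw":0},{"slide":[-0.004,0,0],"turn":0,"jaw":0},{"slide":[-0.005,0,0],"turn":0,"jaw":0}]' >/dev/null
python3 -c "
from h import *
st()"
python3 -m handwheel '[{"slide":[-0.0005,0,0],"turn":0,"jaw":0},{"slide":[-0.001,0,0],"turn":0,"jaw":0},{"slide":[-0.0015,0,0],"turn":0,"jaw":0},{"slide":[-0.002,0,0],"turn":0,"jaw":0}]' >/dev/null
python3 -c "
from h import *
st()"
```

```text
x,y mm -30.1 0.8 z 0.0918 F 10.4 -0.4 2.5 M [-0.82  1.71  0.08]
x,y mm -29.8 0.9 z 0.0918 F 20.4 -1.7 9.0 M [-1.57  3.28  0.05]
```

```bash
python3 -m handwheel '[{"slide":[0,0,0],"turn":0,"jaw":0},{"slide":[0,0,0],"turn":0,"jaw":0},{"slide":[0,0,0],"turn":0,"jaw":0},{"slide":[0,0,0],"turn":0,"jaw":0},{"slide":[0,0,0],"turn":0,"jaw":0},{"slide":[0,0,0],"turn":0,"jaw":0}]' >/dev/null
python3 - <<'E'
from h import *
st()
c=np.zeros((600,800,3),np.uint8)
for i,(n,S,w,h) in enumerate((('side',7,57,85),('top',7,57,85))):
    b=grab(n);q=proj(b,[.62,-.205,.045])[0].astype(int)
    r=cv2.resize(b['pixels'][q[1]-42:q[1]+43,q[0]-28:q[0]+29],None,fx=7,fy=7,interpolation=cv2.INTER_CUBIC)
    c[:595,400*i:400*i+399]=r
cv2.imwrite('pics/f.png',c); st()
E
```

```text
x,y mm -29.8 0.9 z 0.0919 F 17.8 -1.6 7.0 M [-1.41  2.99  0.01]
x,y mm -29.8 0.9 z 0.0919 F 17.6 -1.3 6.1 M [-1.45  2.99  0.04]
```

View pics/f.png

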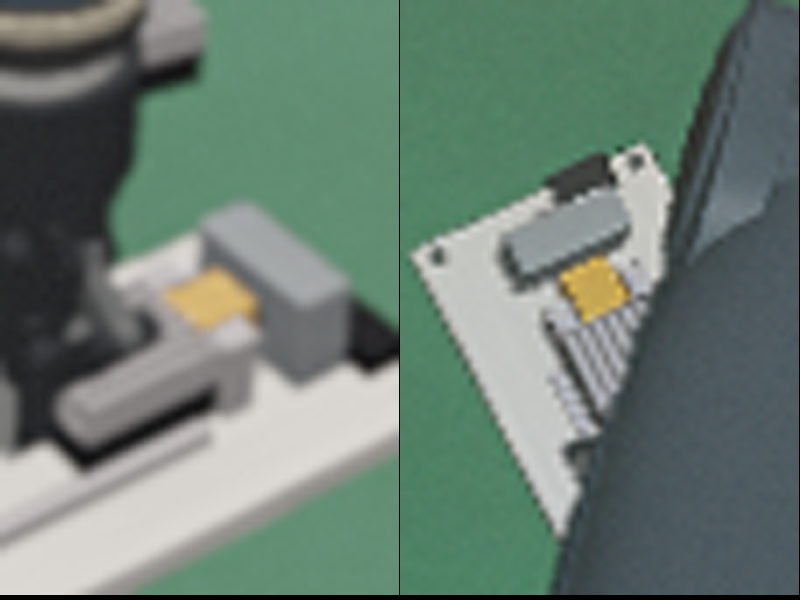

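Both views show the module's front flush against the stop, at (225,335) on the left and (560,310) on the right. A half-millimetre more push gives some margin and confirms the hard contact.

```bash
python3 -m handwheel '[{"slide":[-0.0003,0,0],"turn":0,"jaw":0},{"slide":[-0.0006,0,0],"turn":0,"jaw":0},{"slide":[-0.0006,0,0],"turn":0,"jaw":0},{"slide":[-0.0006,0,0],"turn":0,"jaw":0},{"slide":[-0.0006,0,0],"turn":0,"jaw":0},{"slide":[-0.0006,0,0],"turn":0,"jaw":0},{"slide":[-0.0006,0,0],"turn":0,"jaw":0},{"slide":[-0.0006,0,0],"turn":0,"jaw":0}]' >/dev/null
python3 -c "
from h import *
st()"
```

```text
x,y mm -29.7 0.9 z 0.0918 F 19.7 -1.7 8.1 M [-1.63  3.36  0.03]
```

Firm at the stops: 0.6 mm more command raised the force to 19.7 N with only about 0.1 mm of movement. Handing in.

```bash
python3 -c "
from bench import manip
print(manip.job_done())"
```

```text
the job is handed in; nothing more can be done
None
```

The dust cover is upright and flat on the tray floor, and I handed the job in at about 15 s of robot time with the arm still pressing the module against both stops at about 20 N, roughly 9 N more than it took just before contact; no verdict was returned.

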